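# Hold the gear guard open

## Robot

A 6-joint arm with a two-finger parallel gripper is mounted at the origin on the work surface. World frame = base frame: x ahead of the robot, y to its left, z up, the work surface at z = 0. Lengths are in mm, angles in degrees, forces in N, time in s.
With the tool pointing down it reaches from about 325 to 750 mm from the base axis. Payload 7.6 kg.
Tool frame: the origin (TCP) lies on the centre line of the jaws, within the pads' length; the fingertips stand manip.tip_extent ahead of it and the grasp point (between the pads) lies 6 mm ahead of it (manip.tip_extent is the distance from the TCP to the fingertips, in mm); x points along the fingers, y is the direction in which the jaws open and shut, and the axes are right-handed (so a half turn about x gives the same grasp; the last joint's range is limited). The gripper opens to 85 mm and grips with 20 to 120 N. Pads are 22 mm wide; open, the fingers measure 114 mm over their backs; the gripper's body (76 mm by 85 mm) begins 54 mm behind the grasp point. The pads swing forward as they close: fully open they stand 13 mm farther back than shut.
Start: joints at [-78.971, 2.991, 80.254, -0, 96.75, -4.028], TCP at [136.412, -506.989, 225.123] pointing down, gripper open.
Joint ranges: [-166.34, 166.34], [-52.06, 124.39], [6.96, 135.62], [-60.46, 240.46], [14.63, 156.25], [-167.68, 167.68]. Speed limits (degrees/s): [147.25, 147.25, 172.46, 180, 180, 180].

## Interface

Orientations are given as [roll, pitch, yaw] about the fixed x, y, z axes, in that order (R = Rz(yaw) Ry(pitch) Rx(roll)).
In Python, from bench import manip gives the robot as it stands.
- The arm moves only by the tool apply_moves, never from a script. Its argument "motion" is a list of rows, each an object of numbers: "hand": the opening, from -1 (shut) to 1 (fully open), so that 0 is half open; "dx", "dy", "dz": the shift along the tool's x, y, z in m; "wx", "wy", "wz": the turn, a rotation vector about the tool's x, y, z in degrees. In form: [{"hand": .., "dx": .., "dy": .., "dz": .., "wx": .., "wy": .., "wz": ..}, ...]. A call has 1 to 12 rows; each row is the pose to reach, as a shift and turn from the pose commanded when the call began, along the tool's axes at that moment; what a row does not reach only later rows make up. A row lasts 1/8 s, in which the tool goes at most 62.5 mm and 10.7 degrees, less where a joint would pass 70% of its speed; a pose out of reach is approached as far as the arm can. A call with a gripper value outside its range is refused whole. The fingers move at their own pace and stop on an object; "force" is the grip in N (left out, the last holds). Time passes only in rows, so rows that repeat a pose let the fingers close. It gives the time, the measured TCP pose, the force and the opening at its end, in the units of the state.
- manip.sense(): the state, without advancing time (a new reading comes with each control period).
- manip.read_camera(name): name is "scene" or "top" or "wrist"; returns a dict with "color" (384x512x3 uint8, red, green, blue), "range_z" (384x512 float32, mm along the optical axis (not along the pixel's ray), 0 where there is no reading), "fx", "fy", "cx", "cy" (pixels), "R" (3x3) and "t" (3): a world point X has camera coordinates R X + t; the wrist camera has in their place "T_tool_cam" (4x4, takes a point from camera to tool coordinates, whose origin is the TCP and whose axes are the tool frame's). Camera axes: x right, y down, z forward; pixel columns grow to the right and rows downward; lengths in mm; the calibration is good to about 2 mm. The wrist camera is an equidistant fisheye: a pixel r from the principal point sees the ray r / f radians off the axis. A picture is of the moment at which its call begins: read the wrist's pose just before it.
- manip.hand_in(): hands the job in, once; it reports no verdict.
The state is a dict: "time": time; "qpos": joint angles; "joint_velocities": joint speeds; "effort": joint torques, N m; "tcp_pos": TCP position; "orientation": TCP orientation; "wrist_force": force on the tool from outside, world axes, zero at the start; "torque": the same for the moment, N m; "opening": finger opening in mm.
Only numpy, scipy, OpenCV 4.12 (cv2) and the standard library are available. Lean on these libraries where they do the work, as an engineer would, in place of code of your own. Each camera call takes 0.05 s, during which the arm holds its last target.

## Task

Take the red oil can off the gear drive's yellow guard and set it down gently, upright, on the floor of the blue drip tray, without ever tipping it over. Then, so that the gears can be inspected, raise the guard, which has a black grab bar, to about 50 degrees from shut without letting it drop, and finish while still holding it there in the fingers: it falls shut if let go. Leave everything else on the bench where it is.

Things in the scene. Friction and masses are not known exactly. Their poses are not given: they have to be found in the camera images.
- gearbox: Gear drive bolted to the bench: green open-topped housing 170 (x) x 200 (y) x 90 high on a flange 150 x 260 x 10, two steel gears inside, blue motor (dia. 86) behind, to local x = +206. Carries the yellow guard. Origin: centre of the housing's underside, on the bench; x axis points from the grab-bar side (facing the robot) to the hinge side, z up.
- guard (a joint): Angle of the yellow steel guard on the gear drive (plate 170 x 204 x 6, 0.6 kg): 0 = shut (level, top face 97 above the bench), 0.873 rad = open 50 degrees, stop at 1.25. The bar's edge rises as it grows. No stay, no spring: it falls shut from any angle; about 3 N upward at the bar carries it.
- guard_bar (a point): Middle of the guard's grab bar: black, round, 12 dia., along the gearbox's y, 45 out from the plate's free edge (open gap 39), 94 high when shut, on two arms with inner faces 50 either side. 215 from the hinge axis, so 259 high at 50 degrees. Grip it from above, fingers closing along the gearbox's x: it turns between the pads as the guard swings.
- guard_hinge (a point): Middle of the guard's hinge axis, along the gearbox's y, on the motor side, at gearbox-local x = +85, 94 high. With the guard open by angle a, the bar's middle lies 215*cos(a) from here towards the gearbox's -x and 215*sin(a) above.
- oilcan: Red oil can standing on top of the shut guard, not fixed: round body 52 dia. x 60 high, red cone up to 78, short brass nozzle to 105 high; about 0.25 kg. Origin: centre of its underside; z up along the nozzle. Same from all sides.
- tray: Square blue drip tray, fixed, 130 x 130 outside, 122 x 122 inside, rim 12 high, 4 thick; its floor is 3 above the bench. Origin: centre of its underside, on the bench.
- bin: Square green parts bin with bolts in it, 120 x 120 x 50 high, loose. Bystander. Origin: centre of its underside.
- spray: Yellow trigger spray bottle, 72 dia. x 200 high, loose. Bystander. Origin: centre of its underside.
- bottle: Clear bottle with blue cap, 64 dia. x 190 high, loose. Bystander. Origin: centre of its underside.
- cup: White plastic cup, 72 dia. x 85 high, loose. Bystander. Origin: centre of its underside.
- wrench: Steel wrench about 140 long lying on the bench, loose. Bystander. Origin: at its middle length, on the underside.
- screwdriver: Screwdriver with wooden handle, about 180 long, lying on the bench, loose. Bystander. Origin: at its middle length, on the underside.
- spare_gear: Plain steel gear blank (thick ring), 56 dia. x 16 high, lying on the bench, loose. Bystander. Origin: centre of its underside.
Not all that is in view belongs to the job. Several things have the shape of the oilcan; the one meant has the colours described above.

How it is judged (in metres and radians):
On the way, in this order (a step that is already met when the one before it is completed fails the run):
1. the oil can stands upright on the floor of the drip tray, released, with the guard still shut (horizontal distance between oilcan and tray below 0.048 m and z of oilcan in the frame of tray below 0.009 m and angle between oilcan's own z axis and vertical below 0.1 rad and contact force between oilcan and the fingers below 0.1 N and linear speed of oilcan below 0.02 m/s and value of joint guard below 0.15 rad), for 0.2 s.
2. the fingers hold the guard open at about 50 degrees (value of joint guard between 0.742 and 1.004 rad and contact force between gearbox and the fingers above 0.8 N), for 0.2 s.
At the end, for the whole second after the job is handed in: The robot is still holding the guard, at rest, at 50 degrees open (within 7.5 degrees), its fingers bearing on it with at least 0.8 N; the oil can stands upright (within 0.1 rad), released, on the floor of the drip tray (within 48 mm of its centre) (all of step 2 and horizontal distance between oilcan and tray below 0.048 m and z of oilcan in the frame of tray below 0.009 m and angle between oilcan's own z axis and vertical below 0.1 rad and contact force between oilcan and the fingers below 0.1 N and linear speed of oilcan below 0.02 m/s and velocity of joint guard between -0.1 and 0.1 rad/s); the arm keeps its last pose, push and grip.
It fails at once if the oil can is tipped by more than 0.6 rad (angle between oilcan's own z axis and vertical above 0.6 rad).
It fails at once if the oil can is dropped or slammed into the tray (over 45 N) (contact force between oilcan and tray above 45 N).
It fails at once if the guard is let drop (closing faster than 2.5 rad/s) (velocity of joint guard below -2.5 rad/s).
It fails at once if a bystander is pushed more than 25 mm or knocked over (distance of any of bin, spray, bottle, cup, wrench, screwdriver, spare_gear from where it was at the start of the episode above 0.025 m or angle between any of spray, bottle, cup, bin's own z axis and vertical above 0.5 rad).
It also fails if it takes over 61 s, if anything falls off the work surface, if the arm or the gripper's body presses on something with over 40 N, if the wrist force passes 120 N, or if a joint passes its speed limit or range.

## Working session

There is one attempt and no reset: what is moved stays moved. The work goes in short steps, Python scripts to look and compute and a tool call to move; the robot and the scene stay as the last step left them, time stands still between calls to the robot, and variables do not carry over. Pictures are saved under pics/ and viewed, and the job is handed in when it is done.

Besides the shell and the picture viewer there is one more tool, called in YAML: its name, and indented under it one key for each argument. apply_moves: Moves the arm, as the interface text tells. Its arguments: {"type":"object","properties":{"motion":{"type":"array","items":{"type":"object","properties":{"hand":{"type":"number"},"dx":{"type":"number"},"dy":{"type":"number"},"dz":{"type":"number"},"wx":{"type":"number"},"wy":{"type":"number"},"wz":{"type":"number"}}}},"force":{"type":"number"}},"required":["motion"]}

```bash
mkdir -p pics; ls
python3 - <<'E'
from bench import manip
import cv2,numpy as np
print(manip.sense(), manip.tip_extent)
for n in ("scene","top"):
    c=manip.read_camera(n); np.savez(n+".npz",**c)
    cv2.imwrite(f"pics/{n}0.png",c["color"][:,:,::-1]); print(n,c["fx"],c["fy"],c["cx"],c["cy"],c["R"].round(3).tolist(),c["t"])
E
```

```text
pics
{'time': 0.0, 'qpos': array([-7.89706566e+01,  3.02909205e+00,  8.03131955e+01,  8.56984913e-04,
        9.67506812e+01, -4.02835281e+00]), 'joint_velocities': array([ 0.00307946,  0.0086857 , -0.0366548 ,  0.06638161, -0.06244832,
       -0.05855391]), 'effort': array([-1.38385047e-03, -3.81669724e+01, -3.60192990e+01, -2.16827502e-04,
        6.05031790e-03, -2.09151472e-05]), 'tcp_pos': array([ 136.35221654, -506.65717363,  224.25378198]), 'orientation': array([-94.55292871,  89.90702736, 100.50486752]), 'wrist_force': array([-0.45810413,  0.03961926, -0.05129736]), 'torque': array([-0.00445884, -0.01054865, -0.04554194]), 'opening': 85.7519246848734} 25.0
scene 353.1584104176201 353.1584104176201 258.0129945716115 185.32490875925782 [[-0.323, 0.946, -0.013], [0.758, 0.25, -0.602], [-0.567, -0.204, -0.798]] [ 204.94211902 -376.41340957 1283.26576371]
top 371.1294470337974 371.1294470337974 256.0278680443318 192.21948600616025 [[-0.015, -1.0, 0.011], [-0.997, 0.014, -0.069], [0.069, -0.012, -0.998]] [  -3.31391983  536.44030901 1052.23912005]
```

View pics/scene0.png

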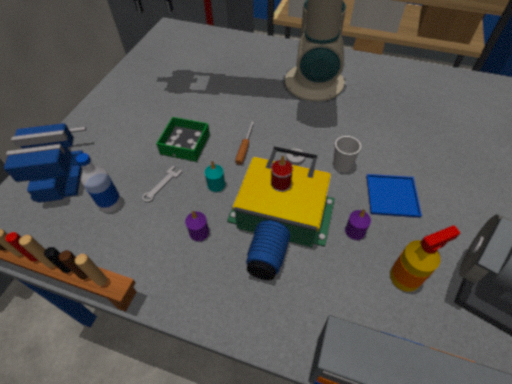

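View pics/top0.png

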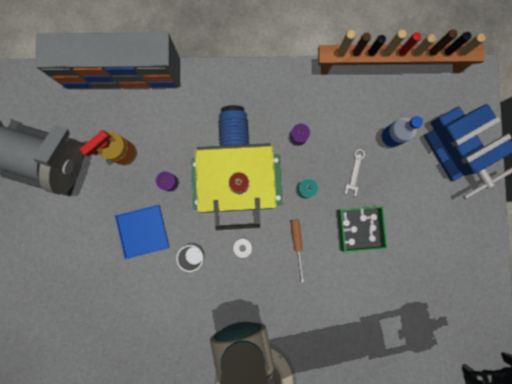

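Candidates with the can's shape in the top view are red on the guard (238,183), purple (300,133), purple (167,181) and teal (308,188). Only the red one, standing on the yellow guard, fits the description. Next I'll measure and take a close crop.

```bash
cat > h.py <<'E'
import numpy as np,cv2
def ray(c,px,z):
    K=np.array([(px[0]-c["cx"])/c["fx"],(px[1]-c["cy"])/c["fy"],1.0])
    R=c["R"];o=-R.T@c["t"];d=R.T@K
    return o+d*(z-o[2])/d[2]
def proj(c,X):
    p=c["R"]@np.array(X,float)+c["t"]; return np.array([p[0]/p[2]*c["fx"]+c["cx"],p[1]/p[2]*c["fy"]+c["cy"]])
def mask(c,lo,hi,roi=None):
    h=cv2.cvtColor(c["color"],cv2.COLOR_RGB2HSV); m=cv2.inRange(h,lo,hi)
    if roi: z=np.zeros_like(m); x0,y0,x1,y1=roi; z[y0:y1,x0:x1]=m[y0:y1,x0:x1]; m=z
    return m
def big(m):
    cs,_=cv2.findContours(m,cv2.RETR_EXTERNAL,cv2.CHAIN_APPROX_NONE); return max(cs,key=cv2.contourArea)
def cloud(c,m):
    v,u=np.nonzero((m>0)&(c["range_z"]>0)); z=c["range_z"][v,u]
    P=np.stack([(u-c["cx"])/c["fx"]*z,(v-c["cy"])/c["fy"]*z,z],1)
    return (P-c["t"])@c["R"]
E
python3 - <<'E'
from h import *
t=dict(np.load("top.npz"));s=dict(np.load("scene.npz"))
roi=(180,130,290,240)
for n,c,r in(("top",t,roi),("scene",s,(225,140,345,250))):
    y=big(mask(c,(22,120,100),(35,255,255),r)); b=cv2.minAreaRect(y)
    w=np.array([ray(c,p,97)[:2] for p in cv2.boxPoints(b)])
    hull=cv2.approxPolyDP(cv2.convexHull(y),5,True)[:,0]
    print(n,"guard",w.mean(0),w.round(1).tolist()); print(" poly",[ray(c,p,97)[:2].round(1).tolist() for p in hull])
    m=mask(c,(0,120,60),(8,255,255),r)|mask(c,(172,120,60),(180,255,255),r)
    P=cloud(c,m); print(" red z",P[:,2].min(),P[:,2].max(), np.median(P[:,:2],0),"n",len(P))
    q=big(m)[:,0]; q=q.astype(float); print(" red px",q.min(0),q.max(0), "enclosing",cv2.minEnclosingCircle(q.astype(np.float32)))
    lo=P[P[:,2]<160]; 
    top=P[(P[:,2]>150)]; print(" ext",P.min(0),P.max(0))
    tr=big(mask(c,(105,120,60),(125,255,255),(110,195,180,265) if n=="top" else (360,165,430,225)))
    b=cv2.minAreaRect(tr); w=np.array([ray(c,p,12)[:2] for p in cv2.boxPoints(b)]);print(" tray",w.mean(0),w.round(1).tolist())
im=t["color"][:,:,::-1]
a=cv2.resize(im[125:245,180:300],(480,480),interpolation=2)
b=cv2.resize(s["color"][130:270,220:345][:,:,::-1],None,fx=3.4,fy=3.4,interpolation=2)
o=np.zeros((480,800,3),np.uint8);o[:480,:400]=a[:,40:440];b=b[:480,:400];o[:b.shape[0],400:400+b.shape[1]]=b
cv2.imwrite("pics/crop0.png",o)
E
```

```text
top guard [569.03117057  45.62416705] [[648.6, 155.0], [657.1, -56.9], [489.2, -62.6], [481.3, 147.0]]
 poly [[655.3, -52.6], [493.3, -60.3], [485.7, 144.8], [647.1, 149.5]]
 red z 154.9020460688944 181.0435163291358 [549.4434956   32.67749077] n 239
 red px [230. 173.] [247. 192.] enclosing ((238.5, 182.5), 9.617792129516602)
 ext [527.67935405  12.61725614 154.90204607] [575.4752511   55.42554469 181.04351633]
 tray [429.03878312 319.38415433] [[475.9, 399.7], [506.4, 270.8], [381.8, 239.5], [352.0, 367.5]]
scene guard [569.5884607   41.16348938] [[659.6, -55.3], [482.5, -84.7], [483.7, 150.8], [652.5, 153.8]]
 poly [[494.4, -60.7], [487.7, 144.8], [652.0, 151.6], [659.5, -53.5]]
 red z 98.84727723283156 176.58471467788334 [568.1268415   38.95037185] n 317
 red px [271. 160.] [291. 189.] enclosing ((282.0, 174.5), 14.8071928024292)
 ext [510.76999169  -5.48343161  98.84727723] [581.41993383  57.91972757 176.58471468]
 tray [431.99713057 322.32192917] [[517.7, 255.3], [381.1, 242.4], [345.6, 395.4], [483.6, 396.1]]
```

View pics/crop0.png

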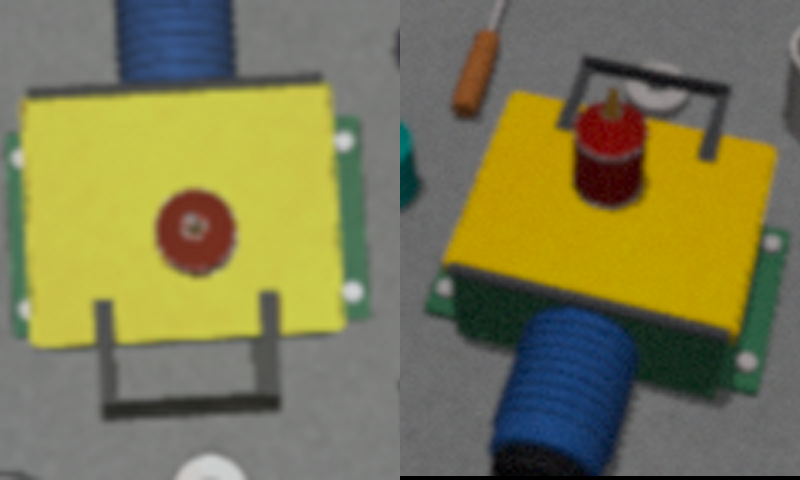

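The crop shows the red can with its brass nozzle at top pixel (238,182). The black bar is at about (238,226), and both bar arms are clear of the can. Next come precise numbers.

```bash
python3 - <<'E'
from h import *
t=dict(np.load("top.npz"));s=dict(np.load("scene.npz"))
print("can top", ray(t,(238.5,182.5),157)[:2], "base via scene"); 
# scene: can silhouette vertical axis; project guess
for g in [(549,33),(547,35),(552,33)]:
    print(g,"top tip/base",proj(t,(*g,202)).round(1),proj(t,(*g,157)).round(1),"scene tip/rim/base",proj(s,(*g,202)).round(1),proj(s,(*g,157)).round(1),proj(s,(*g,97)).round(1))
h=cv2.cvtColor(t["color"],cv2.COLOR_RGB2HSV)
m=cv2.inRange(h,(0,0,0),(180,255,85)); z=np.zeros_like(m); z[219:236,208:268]=m[219:236,208:268]
b=big(z); r=cv2.minAreaRect(b); print("bar",r)
for p in cv2.boxPoints(r): print(ray(t,p,100)[:2].round(1))
c=ray(t,r[0],94); print("centre",c.round(1))
hs=cv2.cvtColor(s["color"],cv2.COLOR_RGB2HSV)
m=cv2.inRange(hs,(0,0,0),(180,255,85)); z=np.zeros_like(m); z[145:178,262:322]=m[145:178,262:322]
b=big(z); r=cv2.minAreaRect(b); print("bar scene",r,[ray(s,p,97)[:2].round(1).tolist() for p in cv2.boxPoints(r)])
# tray
for n,c,roi in(("t",t,(110,195,180,265)),("s",s,(360,165,430,225))):
    tr=big(mask(c,(105,120,60),(125,255,255),roi)); p=cv2.approxPolyDP(cv2.convexHull(tr),4,True)[:,0]
    w=np.array([ray(c,q,12)[:2] for q in p]); print(n,w.round(0).tolist(), w.mean(0)); M=cv2.moments(tr); print(ray(c,(M['m10']/M['m00'],M['m01']/M['m00']),9)[:2])
# cup, purple, spare gear ,spray rough
for k,p,zz in(("cup",(190,257),85),("purp",(167,181),78),("gear",(242,248),16),("spray",(122,150),100),("teal",(308,188),78)): print(k,ray(t,p,zz)[:2].round(0))
E
python3 - <<'E'
import sys; sys.path.insert(0,'.')
from h import *
s=dict(np.load("scene.npz"))
cv2.imwrite("pics/c2.png",cv2.resize(s["color"][140:200,250:350][:,:,::-1],None,fx=8,fy=8,interpolation=0))
E
```

```text
can top [551.88220744  34.1531869 ] base via scene
(549, 33) top tip/base [238.3 181.9] [239.  183.6] scene tip/rim/base [282.8 153. ] [282.  165.8] [281.  181.2]
(547, 35) top tip/base [237.5 182.7] [238.2 184.4] scene tip/rim/base [283.9 152.6] [283.  165.4] [282.  180.8]
(552, 33) top tip/base [238.3 180.7] [239.  182.4] scene tip/rim/base [282.4 153.9] [281.6 166.7] [280.7 182.1]
bar ((237.0, 224.0), (10.0, 44.0), 90.0)
[461.2  99.5]
[459.4 -17.1]
[433.  -16.6]
[434.8  99.7]
centre [447.   41.7  94. ]
bar scene ((292.08172607421875, 160.62771606445312), (47.121952056884766, 22.774818420410156), 12.380759239196777) [[515.1, -16.0], [435.5, -27.8], [432.6, 99.7], [510.4, 105.1]]
t [[504.0, 272.0], [383.0, 243.0], [354.0, 366.0], [474.0, 396.0]] [428.68629459 319.29960236]
[428.71621535 320.5198804 ]
s [[383.0, 243.0], [354.0, 367.0], [478.0, 396.0], [512.0, 272.0]] [431.75080506 319.44563729]
[433.83799366 320.6299186 ]
cup [361. 168.]
purp [566. 231.]
gear [377.  31.]
spray [649. 347.]
teal [ 542. -153.]
```

View pics/c2.png

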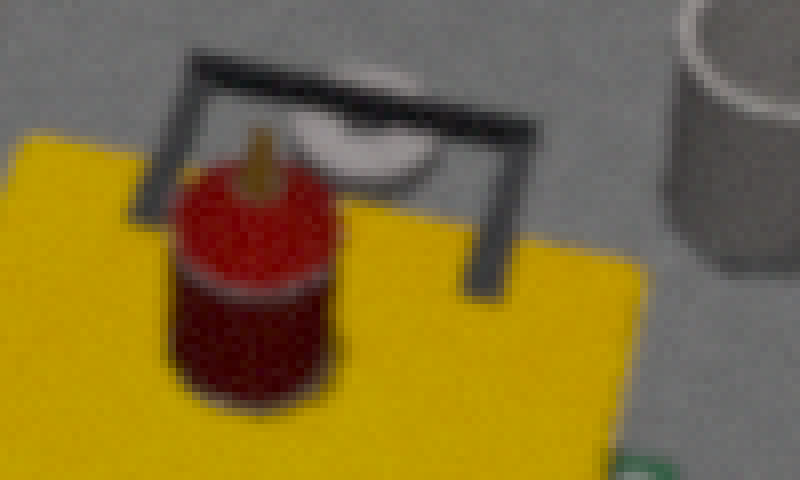

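```bash
cat >> h.py <<'E'
from scipy.spatial.transform import Rotation as Ro
def Rt(o): return Ro.from_euler('xyz',o,degrees=True)
def plan(st,target,yvec):
    """shift in tool axes (m) and rotvec (deg) to TCP target with tool x down, tool y along yvec"""
    R0=Rt(st["orientation"]); y=np.array(yvec,float);y/=np.linalg.norm(y)
    x=np.array([0,0,-1.]); R1=Ro.from_matrix(np.stack([x,y,np.cross(x,y)],1))
    return (R0.inv().apply(np.array(target)-st["tcp_pos"])/1000).round(4),(R0.inv()*R1).as_rotvec(degrees=True).round(2)
E
python3 - <<'E'
from h import *
from bench import manip
s=manip.sense(); print(Rt(s["orientation"]).as_matrix().round(3), s["qpos"].round(1))
a=np.radians(2.2)
for y in ([1,np.tan(a),0],[-1,-np.tan(a),0]):
  print(plan(s,(552,34,300),y))
t=dict(np.load("top.npz"));sc=dict(np.load("scene.npz"))
print(ray(t,(238,226.5),98),ray(sc,(295.6,152.1),98))
E
```

```text
[[-0.     0.26  -0.966]
 [ 0.001 -0.966 -0.26 ]
 [-1.    -0.001 -0.   ]] [-79.    3.   80.3  -0.   96.8  -4. ]
(array([-0.075 , -0.4143, -0.5419]), array([-7.714e+01, -6.000e-02,  6.000e-02]))
(array([-0.075 , -0.4143, -0.5419]), array([1.0286e+02, 7.0000e-02, 6.0000e-02]))
[440.38423627  38.92829733  98.        ] [443.17471602  42.16870294  98.        ]
```

apply_moves:
  motion:
    - {"hand": 1, "dx": -0.06}
    - {"hand": 1, "dx": -0.075, "dy": -0.414, "dz": -0.542, "wx": -77.1}
    - {"hand": 1, "dx": -0.075, "dy": -0.414, "dz": -0.542, "wx": -77.1}
    - {"hand": 1, "dx": -0.075, "dy": -0.414, "dz": -0.542, "wx": -77.1}
    - {"hand": 1, "dx": -0.075, "dy": -0.414, "dz": -0.542, "wx": -77.1}
    - {"hand": 1, "dx": -0.075, "dy": -0.414, "dz": -0.542, "wx": -77.1}
    - {"hand": 1, "dx": -0.075, "dy": -0.414, "dz": -0.542, "wx": -77.1}
    - {"hand": 1, "dx": -0.075, "dy": -0.414, "dz": -0.542, "wx": -77.1}
    - {"hand": 1, "dx": -0.075, "dy": -0.414, "dz": -0.542, "wx": -77.1}
    - {"hand": 1, "dx": -0.075, "dy": -0.414, "dz": -0.542, "wx": -77.1}
    - {"hand": 1, "dx": -0.075, "dy": -0.414, "dz": -0.542, "wx": -77.1}
    - {"hand": 1, "dx": -0.075, "dy": -0.414, "dz": -0.542, "wx": -77.1}

```text
schema error: expected keys hand, dx, dy, dz, wx, wy, wz
```

apply_moves:
  motion:
    - {"hand": 1, "dx": -0.06, "dy": 0, "dz": 0, "wx": 0, "wy": 0, "wz": 0}
    - {"hand": 1, "dx": -0.075, "dy": -0.414, "dz": -0.542, "wx": -77.1, "wy": 0, "wz": 0}
    - {"hand": 1, "dx": -0.075, "dy": -0.414, "dz": -0.542, "wx": -77.1, "wy": 0, "wz": 0}
    - {"hand": 1, "dx": -0.075, "dy": -0.414, "dz": -0.542, "wx": -77.1, "wy": 0, "wz": 0}
    - {"hand": 1, "dx": -0.075, "dy": -0.414, "dz": -0.542, "wx": -77.1, "wy": 0, "wz": 0}
    - {"hand": 1, "dx": -0.075, "dy": -0.414, "dz": -0.542, "wx": -77.1, "wy": 0, "wz": 0}
    - {"hand": 1, "dx": -0.075, "dy": -0.414, "dz": -0.542, "wx": -77.1, "wy": 0, "wz": 0}
    - {"hand": 1, "dx": -0.075, "dy": -0.414, "dz": -0.542, "wx": -77.1, "wy": 0, "wz": 0}
    - {"hand": 1, "dx": -0.075, "dy": -0.414, "dz": -0.542, "wx": -77.1, "wy": 0, "wz": 0}
    - {"hand": 1, "dx": -0.075, "dy": -0.414, "dz": -0.542, "wx": -77.1, "wy": 0, "wz": 0}
    - {"hand": 1, "dx": -0.075, "dy": -0.414, "dz": -0.542, "wx": -77.1, "wy": 0, "wz": 0}
    - {"hand": 1, "dx": -0.075, "dy": -0.414, "dz": -0.542, "wx": -77.1, "wy": 0, "wz": 0}

```text
time: 1.6
tcp_pos: [553.1, 35.7, 299.6]
orientation: [-76.0, 90.0, -163.8]
wrist_force: [1.0, -0.5, 0.0]
opening: 85.5
```

Run:
```python
from h import *
from bench import manip
s=manip.sense(); c=manip.read_camera("wrist"); np.savez("w1.npz",**c,tcp=s["tcp_pos"],ori=s["orientation"])
print(s["tcp_pos"],Rt(s["orientation"]).as_matrix().round(3),c["T_tool_cam"].round(3),c["fx"],c["cx"],c["cy"])
cv2.imwrite("pics/w1.png",cv2.resize(c["color"][:,:,::-1],None,fx=1.5,fy=1.5))
```

```text
[553.13301649  35.66728955 299.61934298] [[-0.001  0.999  0.038]
 [-0.     0.038 -0.999]
 [-1.    -0.001  0.   ]] [[ 0.00000e+00 -2.90000e-01  9.57000e-01 -1.48035e+02]
 [ 1.00000e+00  1.00000e-03 -0.00000e+00 -4.45000e-01]
 [-0.00000e+00  9.57000e-01  2.90000e-01 -7.29570e+01]
 [ 0.00000e+00  0.00000e+00  0.00000e+00  1.00000e+00]] 297.3186396354542 258.61848648551796 186.5303554761942
```

View pics/w1.png

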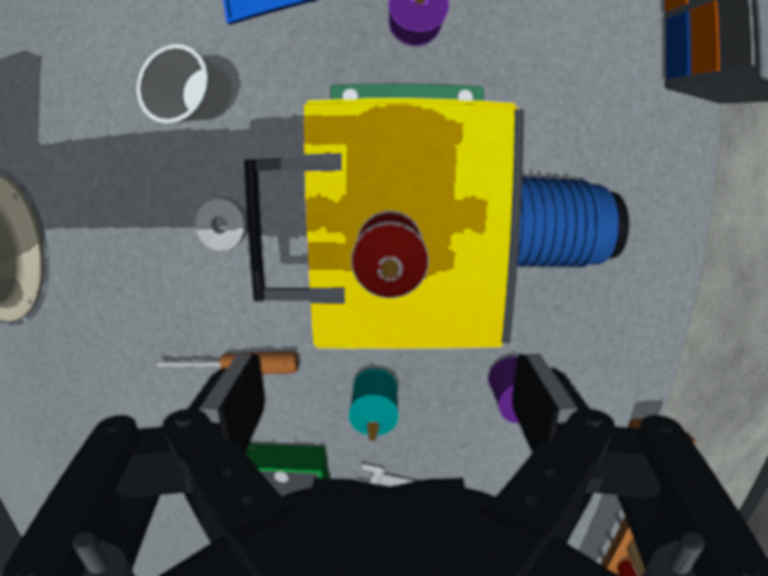

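The red can's rim is centred at about (390,259) in this 1.5x picture and its nozzle tip at (390,269). The bar runs from (250,160) to (260,300).

```bash
cat >> h.py <<'E'
def wray(c,px,z):
    d=np.array([px[0]-c["cx"],px[1]-c["cy"]]); r=np.hypot(*d); th=r/c["fx"]
    k=np.array([*(d/max(r,1e-9)*np.sin(th)),np.cos(th)])
    R=Rt(c["ori"]);T=c["T_tool_cam"]
    o=R.apply(T[:3,3])+c["tcp"]; k=R.apply(T[:3,:3]@k)
    return (o+k*(z-o[2])/k[2]).round(1)
E
python3 - <<'E'
from h import *
c=dict(np.load("w1.npz"))
f=lambda u,v,z:print((u,v,z),wray(c,(u/1.5,v/1.5),z))
f(390,259,157);f(390,269,202)
m=mask(c,(0,120,60),(8,255,160),(230,135,290,205)); b=big(m); print(cv2.minEnclosingCircle(b))
f(250,160,96);f(260,300,96);f(255,230,96)
f(305,101,97);f(315,347,97);f(517,102,97);f(503,347,97)
E
```

```text
(390, 259, 157) [554.   35.2 157. ]
(390, 269, 202) [553.6  40.6 202. ]
((259.5, 173.0), 24.683090209960938)
(250, 160, 96) [439.1  98.3  96. ]
(260, 300, 96) [444.5 -20.4  96. ]
(255, 230, 96) [442.7  40.6  96. ]
(305, 101, 97) [483.7 145.2  97. ]
(315, 347, 97) [492.3 -61.6  97. ]
(517, 102, 97) [650.1 153.1  97. ]
(503, 347, 97) [658.4 -56.   97. ]
```

apply_moves:
  motion:
    - {"hand": 1, "dx": 0.05, "dy": 0, "dz": 0, "wx": 0, "wy": 0, "wz": 0}
    - {"hand": 1, "dx": 0.1, "dy": 0, "dz": 0, "wx": 0, "wy": 0, "wz": 0}
    - {"hand": 1, "dx": 0.125, "dy": 0, "dz": 0, "wx": 0, "wy": 0, "wz": 0}
    - {"hand": 1, "dx": 0.14, "dy": 0, "dz": 0, "wx": 0, "wy": 0, "wz": 0}
    - {"hand": 1, "dx": 0.14, "dy": 0, "dz": 0, "wx": 0, "wy": 0, "wz": 0}
    - {"hand": 1, "dx": 0.14, "dy": 0, "dz": 0, "wx": 0, "wy": 0, "wz": 0}
  force: 40

```text
time: 2.4
tcp_pos: [553.0, 33.5, 161.7]
orientation: [85.3, 89.9, -2.6]
wrist_force: [-0.5, -0.2, 0.5]
opening: 85.0
```

Run:
```python
from h import *
from bench import manip
print(manip.sense()["tcp_pos"])
s=manip.read_camera("scene");c=manip.read_camera("wrist")
a=cv2.resize(s["color"][100:230,210:340][:,:,::-1],(400,400));b=cv2.resize(c["color"][100:384,116:400][:,:,::-1],(400,400))
cv2.imwrite("pics/g1.png",np.hstack([a,b]))
```

```text
[552.95261908  33.53835289 161.6528689 ]
```

View pics/g1.png

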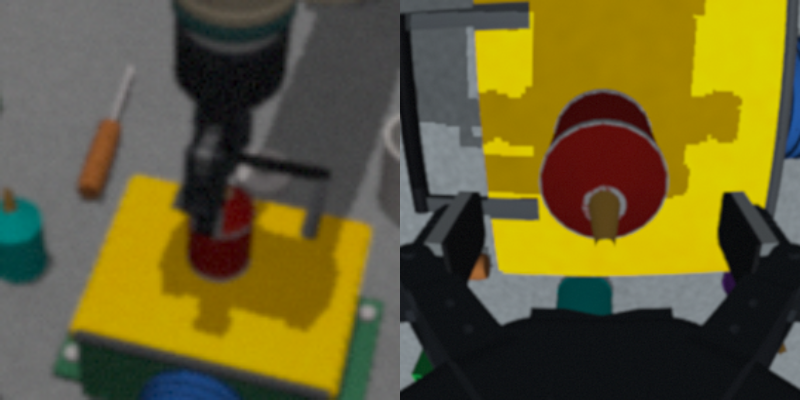

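apply_moves:
  motion:
    - {"hand": 1, "dx": 0.004, "dy": 0, "dz": -0.001, "wx": 0, "wy": 0, "wz": 0}
    - {"hand": 0, "dx": 0.004, "dy": 0, "dz": -0.001, "wx": 0, "wy": 0, "wz": 0}
    - {"hand": -0.3, "dx": 0.004, "dy": 0, "dz": -0.001, "wx": 0, "wy": 0, "wz": 0}
    - {"hand": -0.3, "dx": 0.004, "dy": 0, "dz": -0.001, "wx": 0, "wy": 0, "wz": 0}
    - {"hand": -0.3, "dx": 0.004, "dy": 0, "dz": -0.001, "wx": 0, "wy": 0, "wz": 0}
    - {"hand": -0.3, "dx": 0.004, "dy": 0, "dz": -0.001, "wx": 0, "wy": 0, "wz": 0}

```text
time: 3.25
tcp_pos: [553.9, 34.6, 159.0]
orientation: [87.8, 89.6, -0.0]
wrist_force: [1.4, 0.6, 9.2]
opening: 30.4
```

Run:
```python
from h import *
from bench import manip
q=manip.sense();print(q["tcp_pos"],q["opening"],q["wrist_force"])
s=manip.read_camera("scene");c=manip.read_camera("wrist")
a=cv2.resize(s["color"][100:230,210:340][:,:,::-1],(400,400));b=cv2.resize(c["color"][100:384,116:400][:,:,::-1],(400,400))
cv2.imwrite("pics/g2.png",np.hstack([a,b]))
```

```text
[553.86167751  34.63679822 159.02128548] 30.438695305725798 [1.36279139 0.62321805 9.17894866]
```

View pics/g2.png

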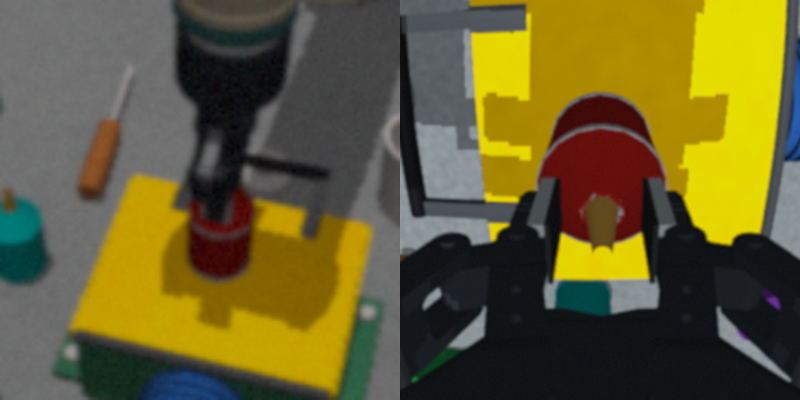

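```bash
python3 - <<'E'
from h import *
s=dict(np.load("scene.npz"))
for z in (134,140,150,157,165,175): print(z,proj(s,(575,35,z)).round(1),proj(s,(568,35,z)).round(1))
print("rim near",proj(s,(579,40,157)),"base near",proj(s,(579,40,97)))
E
python3 - <<'E'
import sys;sys.path.insert(0,'.')
from h import *
from bench import manip
s=manip.read_camera("scene")
cv2.imwrite("pics/g3.png",cv2.resize(s["color"][135:195,240:320][:,:,::-1],None,fx=10,fy=10,interpolation=0))
for r in range(150,190,3): print(r,s["range_z"][r,276:290:2].round(0))
E
```

```text
134 [279.3 180.1] [280.1 177.9]
140 [279.4 178.5] [280.2 176.4]
150 [279.5 175.9] [280.4 173.7]
157 [279.6 174.1] [280.5 171.8]
165 [279.8 171.9] [280.6 169.7]
175 [279.9 169.1] [280.8 166.9]
rim near [281.21122092 175.85090251] base near [280.24645052 191.04945969]
150 [761. 718. 715. 764. 750. 763. 749.]
153 [717. 716. 718. 760. 759. 756. 756.]
156 [713. 711. 714. 713. 764. 765. 823.]
159 [719. 715. 715. 716. 740. 776. 830.]
162 [739. 736. 731. 729. 751. 825. 837.]
165 [763. 761. 761. 751. 761. 819. 825.]
168 [809. 797. 795. 794. 805. 819. 823.]
171 [824. 807. 804. 800. 812. 821. 825.]
174 [824. 823. 820. 822. 819. 821. 825.]
177 [833. 827. 822. 823. 822. 828. 831.]
180 [840. 837. 832. 831. 835. 835. 840.]
183 [851. 847. 845. 843. 844. 846. 852.]
186 [859. 855. 851. 851. 851. 856. 860.]
189 [871. 865. 860. 864. 860. 867. 869.]
```

View pics/g3.png

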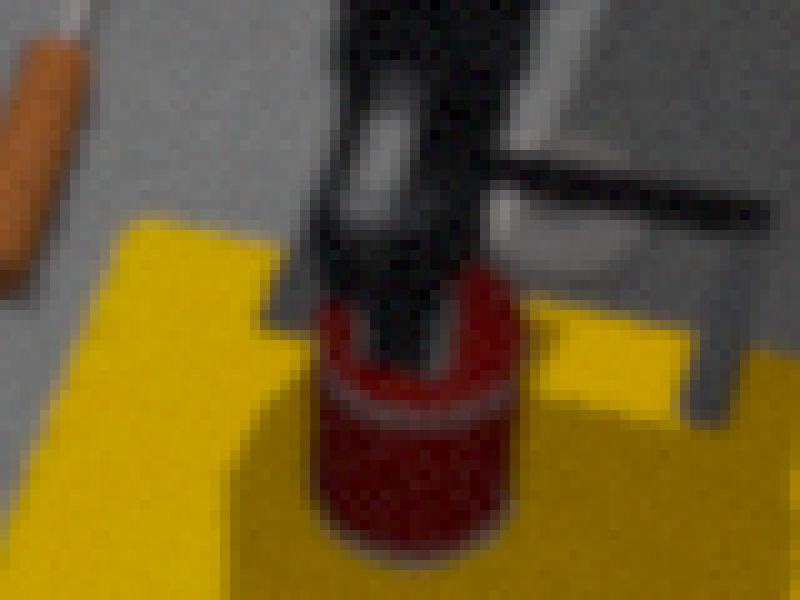

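Run:
```python
from h import *
from bench import manip
c1=dict(np.load("w1.npz")); q=manip.sense(); c2=manip.read_camera("wrist"); c2.update(tcp=q["tcp_pos"],ori=q["orientation"])
np.savez("w2.npz",**c2)
for c in (c1,c2):
    v,u=np.mgrid[0:384,0:512]; du=u-c["cx"];dv=v-c["cy"];r=np.hypot(du,dv)+1e-9;th=r/c["fx"]
    z=c["range_z"]; t=np.tan(th)
    P=np.stack([du/r*t*z,dv/r*t*z,z],-1)@c["T_tool_cam"][:3,:3].T+c["T_tool_cam"][:3,3]
    ok=(z>0)&(np.abs(P[...,1])<70)&(np.abs(P[...,2])<14)&(P[...,0]>-60)&(P[...,0]<60)
    # dark only
    g=c["color"].max(2)
    d=ok&(g<90)
    for sgn in(-1,1):
        m=d&(P[...,1]*sgn>8); Q=P[m]; print(sgn,len(Q),"max x",np.sort(Q[:,0])[-8:].round(1), Q[np.argsort(Q[:,0])[-4:]].round(1).tolist())
    # red & plate heights in world
    W=Rt(c["ori"]).apply(P.reshape(-1,3)).reshape(P.shape)+c["tcp"]
    h=cv2.cvtColor(c["color"],cv2.COLOR_RGB2HSV); ye=(cv2.inRange(h,(20,150,100),(35,255,255))>0)&(z>0); print("plate z",np.median(W[ye][:,2]))
    re=(cv2.inRange(h,(0,120,60),(6,255,255))>0)&(z>0)&(np.abs(u-260)<45)&(v>130)&(v<205); print("red z pct",np.percentile(W[re][:,2],[1,10,50,90,99]).round(1))
```

```text
-1 1922 max x [-19.  -18.9 -18.9 -18.7 -18.4 -18.3 -18.  -17.9] [[-18.4, -43.3, 2.0], [-18.3, -43.4, 2.6], [-18.0, -43.5, 7.0], [-17.9, -43.6, 7.7]]
1 1925 max x [-19.4 -19.3 -19.1 -18.9 -18.9 -18.8 -18.8 -18.7] [[-18.9, 42.8, -6.4], [-18.8, 42.2, 6.4], [-18.8, 42.3, 7.1], [-18.7, 42.5, 8.4]]
plate z 96.25840223460392
red z pct [155.  158.3 163.9 170.9 173.5]
-1 2795 max x [32.  34.8 36.9 40.6 43.7 47.2 51.4 55.2] [[43.7, -21.9, -13.8], [47.2, -22.3, -13.4], [51.4, -22.0, -13.6], [55.2, -22.4, -13.3]]
1 2741 max x [31.9 34.4 38.  42.3 46.3 48.1 53.5 54. ] [[46.3, 21.1, -13.0], [48.1, 20.5, -13.9], [53.5, 20.4, -13.8], [54.0, 21.1, -12.9]]
plate z 96.20776549508392
red z pct [107.  115.6 142.5 159.8 161.7]
```

Run:
```python
from h import *
for f in("w1.npz","w2.npz"):
    c=dict(np.load(f))
    v,u=np.mgrid[0:384,0:512]; du=u-c["cx"];dv=v-c["cy"];r=np.hypot(du,dv)+1e-9;th=r/c["fx"]
    z=c["range_z"]; t=np.tan(th)
    P=np.stack([du/r*t*z,dv/r*t*z,z],-1)@c["T_tool_cam"][:3,:3].T+c["T_tool_cam"][:3,3]
    lo,hi=(35,62) if f=="w1.npz" else (12,34)
    for a in range(-60,60,6):
        m=(z>0)&(np.abs(P[...,1])>lo)&(np.abs(P[...,1])<hi)&(np.abs(P[...,2])<13)&(P[...,0]>=a)&(P[...,0]<a+6)
        if m.sum(): print(f,a,m.sum(),np.abs(P[m][:,1]).min().round(1),np.abs(P[m][:,1]).max().round(1),P[m][:,2].min().round(1),P[m][:,2].max().round(1),"px",u[m].min(),u[m].max(),v[m].min(),v[m].max())
```

```text
w1.npz -60 580 41.7 60.6 -12.0 0.9 px 108 400 269 294
w1.npz -54 629 41.5 56.5 -11.3 8.9 px 125 392 261 299
w1.npz -48 739 41.7 57.2 -11.3 12.1 px 127 390 254 300
w1.npz -42 687 41.6 57.0 -11.1 12.2 px 132 385 248 295
w1.npz -36 614 41.6 57.1 -10.9 11.9 px 137 380 242 288
w1.npz -30 529 41.6 56.6 -11.0 12.0 px 142 374 236 280
w1.npz -24 255 41.7 49.6 -10.6 11.9 px 158 359 236 275
w1.npz -18 2 43.3 43.6 1.0 7.7 px 175 176 251 262
w2.npz -60 895 15.1 34.0 -12.9 8.4 px 170 349 267 317
w2.npz -54 753 16.1 33.9 -13.0 7.7 px 174 346 260 302
w2.npz -48 722 14.5 33.4 -11.9 11.7 px 180 341 257 300
w2.npz -42 396 14.4 28.8 -11.3 12.1 px 194 324 249 297
w2.npz -36 503 14.5 29.5 -10.8 12.0 px 194 324 244 290
w2.npz -30 435 14.5 29.3 -10.9 11.7 px 196 321 237 281
w2.npz -24 392 14.4 29.0 -11.0 11.5 px 199 318 232 276
w2.npz -18 316 12.1 29.4 -11.1 11.8 px 201 316 227 270
w2.npz -12 484 12.1 24.4 -12.3 12.3 px 217 307 219 260
w2.npz -6 333 12.2 22.7 -12.9 12.9 px 218 299 214 259
w2.npz 0 228 17.5 26.9 -13.0 1.1 px 212 304 211 234
w2.npz 6 1 22.2 22.2 -12.9 -12.9 px 299 299 209 209
w2.npz 12 6 21.8 23.3 -12.6 -11.8 px 220 297 203 206
w2.npz 18 3 21.5 23.2 -12.9 -12.1 px 221 295 200 202
w2.npz 24 4 21.6 23.5 -12.8 -11.4 px 222 294 197 199
w2.npz 30 4 21.6 23.3 -12.7 -12.2 px 223 293 194 196
w2.npz 36 2 22.7 23.5 -12.7 -11.8 px 224 225 192 193
w2.npz 42 4 21.4 23.5 -12.7 -11.8 px 225 291 189 191
w2.npz 48 3 21.5 23.1 -12.8 -12.3 px 226 290 186 188
w2.npz 54 28 21.1 26.7 -12.9 -3.8 px 223 293 183 195
```

Run:
```python
from h import *
for f in("w1.npz","w2.npz"):
    c=dict(np.load(f))
    v,u=np.mgrid[0:384,0:512]; du=u-c["cx"];dv=v-c["cy"];r=np.hypot(du,dv)+1e-9;th=r/c["fx"]
    z=c["range_z"]; t=np.tan(th)
    P=np.stack([du/r*t*z,dv/r*t*z,z],-1)@c["T_tool_cam"][:3,:3].T+c["T_tool_cam"][:3,3]
    m=(z>0)&(np.abs(P[...,1])<12)&(np.abs(P[...,2])<50)&(P[...,0]<-40)&(u>0)
    Q=P[m]
    for a in range(-140,-40,8):
        k=Q[(Q[:,0]>=a)&(Q[:,0]<a+8)]
        if len(k): print(f,a,len(k),k[:,2].min().round(1),k[:,2].max().round(1))
```

```text
w1.npz -116 368 -20.3 -16.1
w1.npz -108 1592 -20.3 -8.7
w1.npz -100 1752 -19.3 -7.9
w1.npz -92 1694 -11.7 -8.5
w1.npz -84 739 -11.0 -7.8
w2.npz -116 359 -21.2 -16.3
w2.npz -108 1810 -20.3 -8.5
w2.npz -100 1920 -19.5 -8.2
w2.npz -92 1679 -17.3 -8.5
w2.npz -84 746 -17.1 -7.6
w2.npz -44 51 -2.8 1.0
```

The wrist depth and the scene view agree. The finger tips sit about 30 mm further back than the quoted tip extent, so the fingers closed on the cone. I'll open them, check the can and go 30 mm lower; the gripper body will still clear the nozzle.

apply_moves:
  motion:
    - {"hand": 0.2, "dx": 0, "dy": 0, "dz": 0, "wx": 0, "wy": 0, "wz": 0}
    - {"hand": 1, "dx": -0.005, "dy": 0, "dz": 0, "wx": 0, "wy": 0, "wz": 0}
    - {"hand": 1, "dx": -0.005, "dy": 0, "dz": 0, "wx": 0, "wy": 0, "wz": 0}
    - {"hand": 1, "dx": -0.005, "dy": 0, "dz": 0, "wx": 0, "wy": 0, "wz": 0}
    - {"hand": 1, "dx": -0.005, "dy": 0, "dz": 0, "wx": 0, "wy": 0, "wz": 0}

```text
time: 4.08
tcp_pos: [552.1, 34.6, 160.8]
orientation: [-79.9, 90.0, -167.8]
wrist_force: [1.7, -0.4, 0.0]
opening: 85.2
```

Run:
```python
from h import *
from bench import manip
q=manip.sense();print(q["tcp_pos"],q["opening"],q["wrist_force"])
c=manip.read_camera("wrist");c.update(tcp=q["tcp_pos"],ori=q["orientation"])
m=mask(c,(0,120,50),(8,255,255),(200,120,320,220)); b=big(m); print(cv2.boundingRect(b), cv2.minEnclosingCircle(b)); 
(x,y),r=cv2.minEnclosingCircle(b)
# rim: lowest image row of body ~ rim near edge
cv2.imwrite("pics/g4.png",cv2.resize(c["color"][100:384,116:400][:,:,::-1],(600,600)))
print(wray(c,(x,180),157))
```

```text
[552.11187229  34.5817731  160.84703116] 85.16959054770294 [ 1.65650933 -0.44590391  0.04454654]
(220, 191, 84, 29) ((261.5, 219.0), 41.500099182128906)
[552.   65.2 157. ]
```

View pics/g4.png

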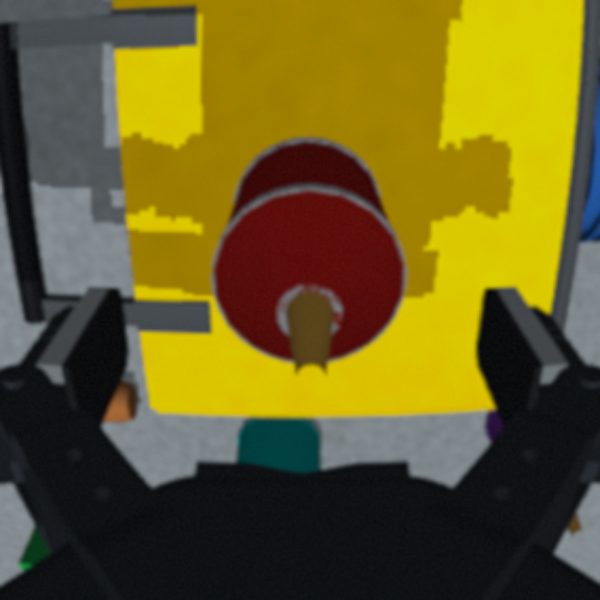

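Run:
```python
from h import *
from bench import manip
q=manip.sense();c=manip.read_camera("wrist");c.update(tcp=q["tcp_pos"],ori=q["orientation"])
k=284/600
for p,z in (((309,274),157),((310,310),175),((310,185),157),((310,361),157),((213,272),157),((405,272),157),((311,372),202)): print(p,z,wray(c,(116+p[0]*k,100+p[1]*k),z))
print(q["tcp_pos"])
```

```text
(309, 274) 157 [553.6  36.2 157. ]
(310, 310) 175 [553.7  35.  175. ]
(310, 185) 157 [552.9  61.  157. ]
(310, 361) 157 [555.1   8.6 157. ]
(213, 272) 157 [527.9  35.6 157. ]
(405, 272) 157 [579.4  37.5 157. ]
(311, 372) 202 [553.6  35.2 202. ]
[552.10768834  34.59357391 160.88301481]
```

apply_moves:
  motion:
    - {"hand": 1, "dx": 0.01, "dy": 0.001, "dz": 0, "wx": 0, "wy": 0, "wz": 0}
    - {"hand": 1, "dx": 0.02, "dy": 0.001, "dz": 0, "wx": 0, "wy": 0, "wz": 0}
    - {"hand": 1, "dx": 0.028, "dy": 0.001, "dz": 0, "wx": 0, "wy": 0, "wz": 0}
    - {"hand": 1, "dx": 0.028, "dy": 0.001, "dz": 0, "wx": 0, "wy": 0, "wz": 0}
    - {"hand": 1, "dx": 0.028, "dy": 0.001, "dz": 0, "wx": 0, "wy": 0, "wz": 0}

```text
time: 4.8
tcp_pos: [553.3, 34.6, 133.3]
orientation: [73.9, 90.0, -13.9]
wrist_force: [0.8, -0.1, -0.1]
opening: 85.5
```

apply_moves:
  motion:
    - {"hand": 1, "dx": 0.003, "dy": 0, "dz": 0, "wx": 0, "wy": 0, "wz": 0}
    - {"hand": 0.4, "dx": 0.003, "dy": 0, "dz": 0, "wx": 0, "wy": 0, "wz": 0}
    - {"hand": 0.2, "dx": 0.003, "dy": 0, "dz": 0, "wx": 0, "wy": 0, "wz": 0}
    - {"hand": -0.2, "dx": 0.003, "dy": 0, "dz": 0, "wx": 0, "wy": 0, "wz": 0}
    - {"hand": -0.2, "dx": 0.003, "dy": 0, "dz": 0, "wx": 0, "wy": 0, "wz": 0}
    - {"hand": -0.2, "dx": 0.003, "dy": 0, "dz": 0, "wx": 0, "wy": 0, "wz": 0}
  force: 35

```text
time: 5.55
tcp_pos: [553.6, 34.6, 130.6]
orientation: [84.1, 89.9, -3.7]
wrist_force: [1.4, -0.0, 3.4]
opening: 50.6
```

apply_moves:
  motion:
    - {"hand": -0.2, "dx": -0.01, "dy": 0, "dz": 0, "wx": 0, "wy": 0, "wz": 0}
    - {"hand": -0.2, "dx": -0.02, "dy": 0, "dz": 0, "wx": 0, "wy": 0, "wz": 0}
    - {"hand": -0.2, "dx": -0.03, "dy": 0, "dz": 0, "wx": 0, "wy": 0, "wz": 0}
    - {"hand": -0.2, "dx": -0.03, "dy": 0, "dz": 0, "wx": 0, "wy": 0, "wz": 0}

```text
time: 6.05
tcp_pos: [553.7, 34.6, 161.3]
orientation: [85.2, 89.9, -2.6]
wrist_force: [-0.6, -0.3, -3.7]
opening: 50.9
```

Run:
```python
from h import *
from bench import manip
q=manip.sense();print(q["tcp_pos"],q["opening"],q["wrist_force"])
s=manip.read_camera("scene");c=manip.read_camera("wrist")
a=cv2.resize(s["color"][100:230,210:340][:,:,::-1],(400,400));b=cv2.resize(c["color"][100:384,116:400][:,:,::-1],(400,400))
cv2.imwrite("pics/g5.png",np.hstack([a,b]))
```

```text
[553.70696824  34.62650937 161.29900928] 50.910128473817906 [-0.61309396 -0.29333281 -3.68583578]
```

View pics/g5.png

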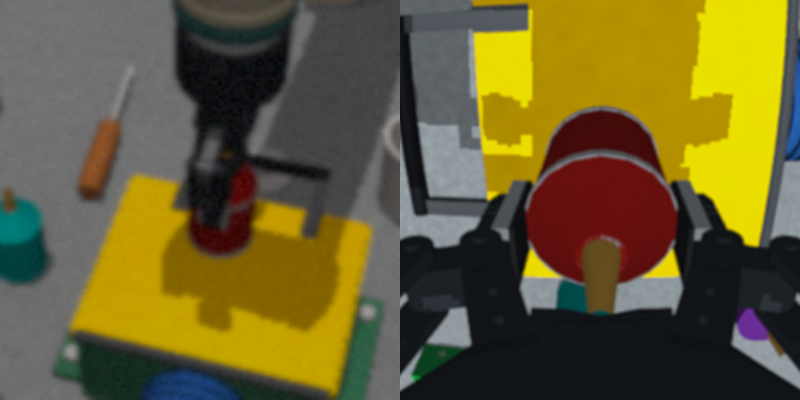

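Can is held at 51 mm opening and lifted clear of the guard. Next is carrying it to the tray.

apply_moves:
  motion:
    - {"hand": -0.2, "dx": -0.02, "dy": 0, "dz": 0, "wx": 0, "wy": 0, "wz": 0}
    - {"hand": -0.2, "dx": -0.04, "dy": -0.005, "dz": -0.013, "wx": 0, "wy": 0, "wz": 0}
    - {"hand": -0.2, "dx": -0.04, "dy": -0.017, "dz": -0.043, "wx": 0, "wy": 0, "wz": 0}
    - {"hand": -0.2, "dx": -0.04, "dy": -0.03, "dz": -0.077, "wx": 0, "wy": 0, "wz": 0}
    - {"hand": -0.2, "dx": -0.04, "dy": -0.045, "dz": -0.115, "wx": 0, "wy": 0, "wz": 0}
    - {"hand": -0.2, "dx": -0.04, "dy": -0.06, "dz": -0.154, "wx": 0, "wy": 0, "wz": 0}
    - {"hand": -0.2, "dx": -0.04, "dy": -0.075, "dz": -0.192, "wx": 0, "wy": 0, "wz": 0}
    - {"hand": -0.2, "dx": -0.04, "dy": -0.09, "dz": -0.231, "wx": 0, "wy": 0, "wz": 0}
    - {"hand": -0.2, "dx": -0.04, "dy": -0.102, "dz": -0.262, "wx": 0, "wy": 0, "wz": 0}
    - {"hand": -0.2, "dx": -0.04, "dy": -0.11, "dz": -0.282, "wx": 0, "wy": 0, "wz": 0}
    - {"hand": -0.2, "dx": -0.04, "dy": -0.113, "dz": -0.289, "wx": 0, "wy": 0, "wz": 0}
    - {"hand": -0.2, "dx": -0.04, "dy": -0.113, "dz": -0.289, "wx": 0, "wy": 0, "wz": 0}

```text
time: 7.65
tcp_pos: [429.4, 319.0, 199.7]
orientation: [-34.8, 90.0, -122.6]
wrist_force: [-0.2, 0.0, -3.3]
opening: 50.8
```

Run:
```python
from h import *
from bench import manip
q=manip.sense();print(q["tcp_pos"],q["opening"],q["wrist_force"])
c=manip.read_camera("wrist");c.update(tcp=q["tcp_pos"],ori=q["orientation"])
cv2.imwrite("pics/p1.png",cv2.resize(c["color"][:,:,::-1],None,fx=1.5,fy=1.5))
print(Rt(q["orientation"]).as_matrix().round(3)); np.savez("w3.npz",**c)
```

```text
[429.37242349 318.97506789 199.70095391] 50.782589055114315 [-0.20201731  0.01953473 -3.28748705]
[[-0.     0.999  0.038]
 [-0.001  0.038 -0.999]
 [-1.    -0.     0.001]]
```

View pics/p1.png

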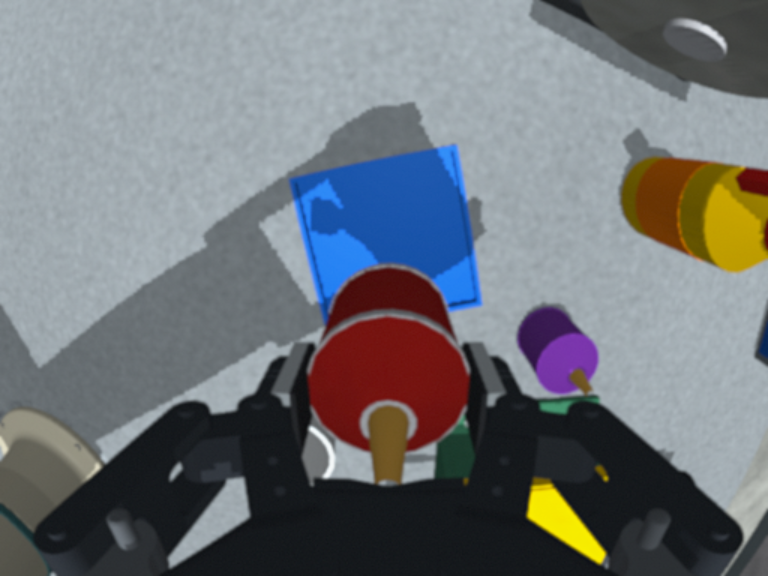

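The can hangs upright in the fingers with the tray below it; its corners are at (291,180), (457,146) and (481,304).

Run:
```python
from h import *
c=dict(np.load("w3.npz"))
a,b,d=[wray(c,(u/1.5,v/1.5),12) for u,v in((291,180),(457,146),(481,304))]
print(a,b,d,(a+d)/2,np.linalg.norm(a-b),np.linalg.norm(b-d))
```

```text
[353.2 366.4  12. ] [477.4 396.5  12. ] [506.3 272.5  12. ] [429.75 319.45  12.  ] 127.7953442031438 127.32325003706119
```

apply_moves:
  motion:
    - {"hand": -0.2, "dx": 0.02, "dy": 0, "dz": 0, "wx": 0, "wy": 0, "wz": 0}
    - {"hand": -0.2, "dx": 0.05, "dy": 0, "dz": 0, "wx": 0, "wy": 0, "wz": 0}
    - {"hand": -0.2, "dx": 0.08, "dy": 0, "dz": 0, "wx": 0, "wy": 0, "wz": 0}
    - {"hand": -0.2, "dx": 0.11, "dy": 0, "dz": 0, "wx": 0, "wy": 0, "wz": 0}
    - {"hand": -0.2, "dx": 0.13, "dy": 0, "dz": 0, "wx": 0, "wy": 0, "wz": 0}
    - {"hand": -0.2, "dx": 0.145, "dy": 0, "dz": 0, "wx": 0, "wy": 0, "wz": 0}
    - {"hand": -0.2, "dx": 0.152, "dy": 0, "dz": 0, "wx": 0, "wy": 0, "wz": 0}
    - {"hand": -0.2, "dx": 0.155, "dy": 0, "dz": 0, "wx": 0, "wy": 0, "wz": 0}
    - {"hand": -0.2, "dx": 0.155, "dy": 0, "dz": 0, "wx": 0, "wy": 0, "wz": 0}

```text
time: 8.82
tcp_pos: [429.7, 319.3, 45.6]
orientation: [115.3, 90.0, 27.5]
wrist_force: [0.3, 0.2, -2.9]
opening: 50.8
```

apply_moves:
  motion:
    - {"hand": -0.2, "dx": 0.002, "dy": 0, "dz": 0, "wx": 0, "wy": 0, "wz": 0}
    - {"hand": -0.2, "dx": 0.004, "dy": 0, "dz": 0, "wx": 0, "wy": 0, "wz": 0}
    - {"hand": -0.2, "dx": 0.006, "dy": 0, "dz": 0, "wx": 0, "wy": 0, "wz": 0}
    - {"hand": -0.2, "dx": 0.007, "dy": 0, "dz": 0, "wx": 0, "wy": 0, "wz": 0}
    - {"hand": -0.2, "dx": 0.007, "dy": 0, "dz": 0, "wx": 0, "wy": 0, "wz": 0}

```text
time: 9.45
tcp_pos: [429.4, 319.1, 37.9]
orientation: [-37.4, 90.0, -125.2]
wrist_force: [0.2, 0.7, -3.8]
opening: 50.8
```

apply_moves:
  motion:
    - {"hand": -0.2, "dx": 0.001, "dy": 0, "dz": 0, "wx": 0, "wy": 0, "wz": 0}
    - {"hand": -0.2, "dx": 0.002, "dy": 0, "dz": 0, "wx": 0, "wy": 0, "wz": 0}
    - {"hand": -0.2, "dx": 0.002, "dy": 0, "dz": 0, "wx": 0, "wy": 0, "wz": 0}

```text
time: 9.82
tcp_pos: [429.6, 319.3, 37.5]
orientation: [118.5, 90.0, 30.7]
wrist_force: [-4.3, -2.4, 7.4]
opening: 50.8
```

Wrist force went from -3.8 to +7.4 N, so the can is on the tray floor. Now I'll release it.

apply_moves:
  motion:
    - {"hand": 0.3, "dx": 0, "dy": 0, "dz": 0, "wx": 0, "wy": 0, "wz": 0}
    - {"hand": 0.6, "dx": 0, "dy": 0, "dz": 0, "wx": 0, "wy": 0, "wz": 0}
    - {"hand": 1, "dx": 0, "dy": 0, "dz": 0, "wx": 0, "wy": 0, "wz": 0}
    - {"hand": 1, "dx": 0, "dy": 0, "dz": 0, "wx": 0, "wy": 0, "wz": 0}
    - {"hand": 1, "dx": 0, "dy": 0, "dz": 0, "wx": 0, "wy": 0, "wz": 0}
    - {"hand": 1, "dx": -0.02, "dy": 0, "dz": 0, "wx": 0, "wy": 0, "wz": 0}
    - {"hand": 1, "dx": -0.05, "dy": 0, "dz": 0, "wx": 0, "wy": 0, "wz": 0}
    - {"hand": 1, "dx": -0.1, "dy": 0, "dz": 0, "wx": 0, "wy": 0, "wz": 0}
    - {"hand": 1, "dx": -0.15, "dy": 0, "dz": 0, "wx": 0, "wy": 0, "wz": 0}
    - {"hand": 1, "dx": -0.19, "dy": 0, "dz": 0, "wx": 0, "wy": 0, "wz": 0}
    - {"hand": 1, "dx": -0.19, "dy": 0, "dz": 0, "wx": 0, "wy": 0, "wz": 0}

```text
time: 11.2
tcp_pos: [430.6, 320.0, 230.2]
orientation: [119.9, 89.6, 32.1]
wrist_force: [-0.2, 0.2, -0.2]
opening: 85.2
```

Run:
```python
from h import *
from bench import manip
q=manip.sense();print(q["tcp_pos"],q["opening"],q["wrist_force"])
s=manip.read_camera("scene");c=manip.read_camera("wrist");c.update(tcp=q["tcp_pos"],ori=q["orientation"])
np.savez("w4.npz",**c)
a=cv2.resize(s["color"][120:260,320:460][:,:,::-1],(400,400));b=cv2.resize(c["color"][64:384,96:416][:,:,::-1],(400,400))
cv2.imwrite("pics/p2.png",np.hstack([a,b]))
# target above bar, tool y along gearbox x yaw 2.2
for z in (220,): print(plan(q,(442.5,40.5,z),[1,0.040,0]))
```

```text
[430.61941004 319.96912489 230.20723324] 85.2494806762839 [-0.17198095  0.1763052  -0.20278395]
(array([0.0092, 0.0013, 0.2798]), array([-0.13, -0.21, -0.37]))
```

View pics/p2.png

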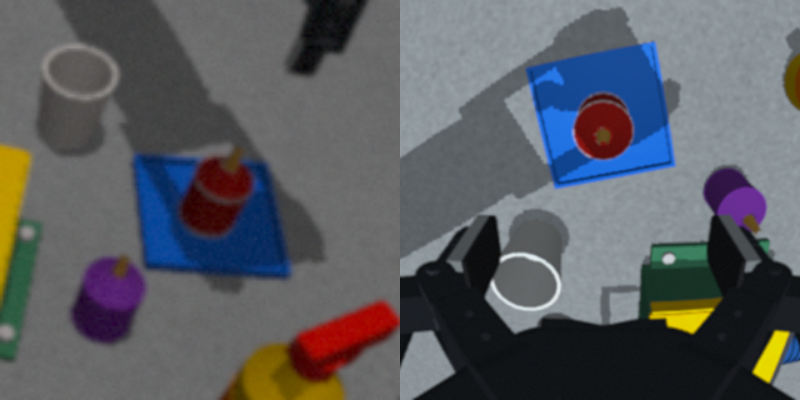

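The can stands in the middle of the tray, upright: in the wrist crop it is at (603,130) inside the blue square. Next I move over the bar with the fingers half open.

apply_moves:
  motion:
    - {"hand": 0.5, "dx": 0, "dy": 0, "dz": 0.02, "wx": 0, "wy": 0, "wz": 0}
    - {"hand": 0, "dx": 0, "dy": 0, "dz": 0.06, "wx": 0, "wy": 0, "wz": 0}
    - {"hand": 0, "dx": 0, "dy": 0, "dz": 0.11, "wx": 0, "wy": 0, "wz": 0}
    - {"hand": 0, "dx": 0, "dy": 0, "dz": 0.16, "wx": 0, "wy": 0, "wz": 0}
    - {"hand": 0, "dx": 0, "dy": 0, "dz": 0.21, "wx": 0, "wy": 0, "wz": 0}
    - {"hand": 0, "dx": 0, "dy": 0, "dz": 0.25, "wx": 0, "wy": 0, "wz": 0}
    - {"hand": 0, "dx": 0, "dy": 0.001, "dz": 0.275, "wx": 0, "wy": 0, "wz": 0}
    - {"hand": 0, "dx": 0, "dy": 0.001, "dz": 0.28, "wx": 0, "wy": 0, "wz": 0}
    - {"hand": 0, "dx": 0, "dy": 0.001, "dz": 0.28, "wx": 0, "wy": 0, "wz": 0}

```text
time: 12.42
tcp_pos: [440.5, 39.3, 225.4]
orientation: [-96.2, 89.9, 175.9]
wrist_force: [-0.3, -0.3, 0.4]
opening: 42.8
```

Run:
```python
from h import *
from bench import manip
q=manip.sense();print(q["tcp_pos"],q["opening"],q["wrist_force"],Rt(q["orientation"]).as_matrix().round(3))
c=manip.read_camera("wrist");c.update(tcp=q["tcp_pos"],ori=q["orientation"])
np.savez("w5.npz",**c)
cv2.imwrite("pics/b1.png",cv2.resize(c["color"][:,:,::-1],None,fx=1.5,fy=1.5))
```

```text
[440.53690632  39.30316428 225.42189109] 42.763701035636046 [-0.29078043 -0.33972335  0.38906981] [[-0.001  0.999  0.037]
 [ 0.     0.037 -0.999]
 [-1.    -0.001 -0.   ]]
```

View pics/b1.png

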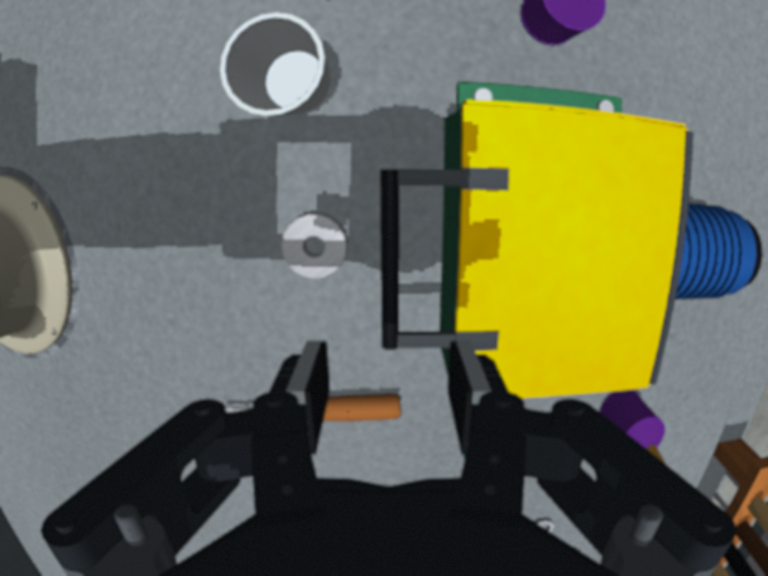

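Run:
```python
from h import *
c=dict(np.load("w5.npz"))
for u,v,z in ((389,170,96),(389.5,258,96),(390,348,96),(460,258,97),(682,258,97)): print((u,v),wray(c,(u/1.5,v/1.5),z))
```

```text
(389, 170) [438.3  98.9  96. ]
(389.5, 258) [440.8  42.8  96. ]
(390, 348) [443.6 -20.7  96. ]
(460, 258) [486.2  44.9  97. ]
(682, 258) [659.6  53.9  97. ]
```

apply_moves:
  motion:
    - {"hand": 0, "dx": 0.03, "dy": 0, "dz": 0, "wx": 0, "wy": 0, "wz": 0}
    - {"hand": 0, "dx": 0.07, "dy": 0, "dz": 0, "wx": 0, "wy": 0, "wz": 0}
    - {"hand": 0, "dx": 0.1, "dy": 0, "dz": 0, "wx": 0, "wy": 0, "wz": 0}
    - {"hand": 0, "dx": 0.125, "dy": 0, "dz": 0, "wx": 0, "wy": 0, "wz": 0}
    - {"hand": 0, "dx": 0.145, "dy": 0, "dz": 0, "wx": 0, "wy": 0, "wz": 0}
    - {"hand": 0, "dx": 0.155, "dy": 0, "dz": 0, "wx": 0, "wy": 0, "wz": 0}
    - {"hand": 0, "dx": 0.155, "dy": 0, "dz": 0, "wx": 0, "wy": 0, "wz": 0}

```text
time: 13.35
tcp_pos: [440.6, 39.9, 70.7]
orientation: [-88.1, 89.9, -175.9]
wrist_force: [0.0, 0.0, -0.1]
opening: 42.8
```

Run:
```python
from h import *
from bench import manip
q=manip.sense();print(q["tcp_pos"],q["opening"],q["wrist_force"])
s=manip.read_camera("scene");c=manip.read_camera("wrist")
a=cv2.resize(s["color"][80:220,220:360][:,:,::-1],(400,400));b=cv2.resize(c["color"][100:384,116:400][:,:,::-1],(400,400))
cv2.imwrite("pics/b2.png",np.hstack([a,b]))
```

```text
[440.64454762  39.86203201  70.73123067] 42.769889271822976 [ 0.02072444  0.01057565 -0.07559532]
```

View pics/b2.png

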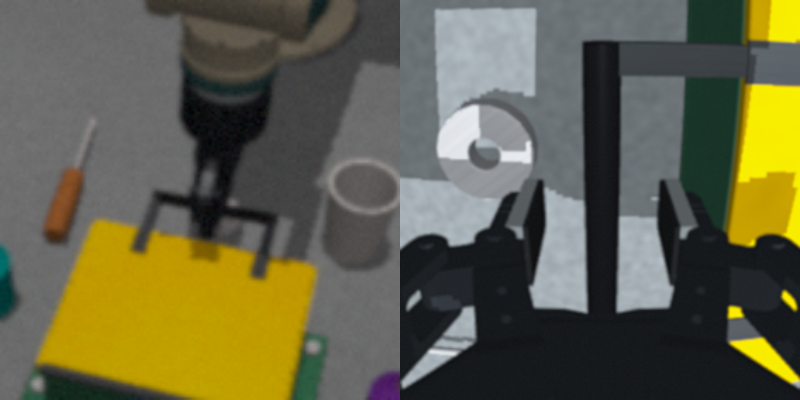

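The bar sits between the fingers, at x≈600 in the wrist crop, centred. Close on it.

apply_moves:
  motion:
    - {"hand": -0.5, "dx": 0, "dy": 0, "dz": 0, "wx": 0, "wy": 0, "wz": 0}
    - {"hand": -1, "dx": 0, "dy": 0, "dz": 0, "wx": 0, "wy": 0, "wz": 0}
    - {"hand": -1, "dx": 0, "dy": 0, "dz": 0, "wx": 0, "wy": 0, "wz": 0}
    - {"hand": -1, "dx": 0, "dy": 0, "dz": 0, "wx": 0, "wy": 0, "wz": 0}
    - {"hand": -1, "dx": 0, "dy": 0, "dz": 0, "wx": 0, "wy": 0, "wz": 0}
  force: 40

```text
time: 14.08
tcp_pos: [441.4, 39.4, 71.8]
orientation: [86.1, 89.9, -1.7]
wrist_force: [-2.0, 1.3, 5.9]
opening: 10.5
```

Run:
```python
from h import *
from bench import manip
q=manip.sense();print(q["tcp_pos"],q["opening"],q["wrist_force"],Rt(q["orientation"]).as_matrix().round(3))
# arc in tool axes (mm->m), R from hinge
R=Rt(q["orientation"]); ux=np.array([np.cos(np.radians(2.3)),np.sin(np.radians(2.3)),0])
for a in (5,10,15,20,25,30,35,40,45,50):
    r=np.radians(a); w=ux*215*(1-np.cos(r))+np.array([0,0,215*np.sin(r)])
    print(a,(R.inv().apply(w)/1000).round(4))
```

```text
[441.35777282  39.40290175  71.8042452 ] 10.548814239460194 [-2.04960871  1.27483524  5.86882081] [[ 0.001  0.999  0.038]
 [-0.     0.038 -0.999]
 [-1.     0.001  0.   ]]
5 [-0.0187  0.0008 -0.    ]
10 [-0.0373  0.0033 -0.    ]
15 [-0.0556  0.0074 -0.    ]
20 [-0.0735  0.0131 -0.    ]
25 [-0.0908  0.0203 -0.    ]
30 [-1.075e-01  2.890e-02 -1.000e-04]
35 [-1.233e-01  3.900e-02 -1.000e-04]
40 [-1.381e-01  5.050e-02 -1.000e-04]
45 [-1.52e-01  6.32e-02 -1.00e-04]
50 [-0.1646  0.077  -0.0002]
```

apply_moves:
  motion:
    - {"hand": -1, "dx": -0.009, "dy": 0, "dz": 0, "wx": 0, "wy": 0, "wz": 0}
    - {"hand": -1, "dx": -0.019, "dy": 0.001, "dz": 0, "wx": 0, "wy": 0, "wz": 0}
    - {"hand": -1, "dx": -0.028, "dy": 0.002, "dz": 0, "wx": 0, "wy": 0, "wz": 0}
    - {"hand": -1, "dx": -0.037, "dy": 0.003, "dz": 0, "wx": 0, "wy": 0, "wz": 0}
    - {"hand": -1, "dx": -0.0465, "dy": 0.005, "dz": 0, "wx": 0, "wy": 0, "wz": 0}
    - {"hand": -1, "dx": -0.0556, "dy": 0.0074, "dz": 0, "wx": 0, "wy": 0, "wz": 0}
    - {"hand": -1, "dx": -0.0556, "dy": 0.0074, "dz": 0, "wx": 0, "wy": 0, "wz": 0}

```text
time: 14.95
tcp_pos: [448.1, 39.7, 127.1]
orientation: [-83.8, 89.9, -171.6]
wrist_force: [1.0, 0.5, -4.2]
opening: 10.6
```

Run:
```python
from h import *
from bench import manip
q=manip.sense();print(q["tcp_pos"],q["opening"],q["wrist_force"])
s=manip.read_camera("scene");c=manip.read_camera("wrist")
a=cv2.resize(s["color"][80:220,220:360][:,:,::-1],(400,400));b=cv2.resize(c["color"][100:384,116:400][:,:,::-1],(400,400))
cv2.imwrite("pics/b3.png",np.hstack([a,b]))
```

```text
[448.09811709  39.6774464  127.07487649] 10.634192308284389 [ 0.98048344  0.49909368 -4.22312221]
```

View pics/b3.png

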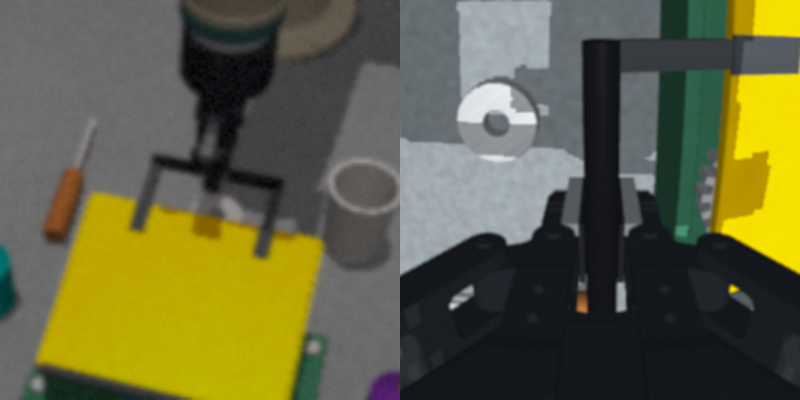

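apply_moves:
  motion:
    - {"hand": -1, "dx": -0.009, "dy": 0.0027, "dz": 0, "wx": 0, "wy": 0, "wz": 0}
    - {"hand": -1, "dx": -0.018, "dy": 0.0057, "dz": 0, "wx": 0, "wy": 0, "wz": 0}
    - {"hand": -1, "dx": -0.035, "dy": 0.013, "dz": 0, "wx": 0, "wy": 0, "wz": 0}
    - {"hand": -1, "dx": -0.052, "dy": 0.0215, "dz": 0, "wx": 0, "wy": 0, "wz": 0}
    - {"hand": -1, "dx": -0.0677, "dy": 0.0316, "dz": 0, "wx": 0, "wy": 0, "wz": 0}
    - {"hand": -1, "dx": -0.0825, "dy": 0.043, "dz": 0, "wx": 0, "wy": 0, "wz": 0}
    - {"hand": -1, "dx": -0.0964, "dy": 0.0558, "dz": 0, "wx": 0, "wy": 0, "wz": 0}
    - {"hand": -1, "dx": -0.103, "dy": 0.0625, "dz": 0, "wx": 0, "wy": 0, "wz": 0}
    - {"hand": -1, "dx": -0.109, "dy": 0.0695, "dz": 0, "wx": 0, "wy": 0, "wz": 0}
    - {"hand": -1, "dx": -0.109, "dy": 0.0695, "dz": 0, "wx": 0, "wy": 0, "wz": 0}
    - {"hand": -1, "dx": -0.109, "dy": 0.0695, "dz": 0, "wx": 0, "wy": 0, "wz": 0}

```text
time: 16.42
tcp_pos: [516.9, 42.4, 240.1]
orientation: [79.6, 90.0, -8.2]
wrist_force: [-17.2, -1.2, 15.1]
opening: 10.4
```

Run:
```python
from h import *
from bench import manip
q=manip.sense();print(q["tcp_pos"],q["opening"],q["wrist_force"])
s=manip.read_camera("scene");c=manip.read_camera("wrist");t=manip.read_camera("top")
h=lambda c:cv2.inRange(cv2.cvtColor(c["color"],cv2.COLOR_RGB2HSV),(22,130,90),(35,255,255))
for n,k,roi in (("scene",s,(225,100,345,260)),("top",t,(180,100,290,240))):
    P=cloud(k,mask(k,(20,130,60),(35,255,255),roi)); P=P[(abs(P[:,1]-45)<110)&(P[:,2]>80)]
    m=np.median(P,0); u,S,v=np.linalg.svd(P-m,full_matrices=False); nrm=v[2]; print(n,len(P),"tilt",np.degrees(np.arccos(abs(nrm[2]))),P.min(0).round(),P.max(0).round(),S.round())
a=cv2.resize(s["color"][60:260,200:440][:,:,::-1],(480,400));b=cv2.resize(c["color"][100:384,116:400][:,:,::-1],(320,400))
cv2.imwrite("pics/f1.png",np.hstack([a,b])); cv2.imwrite("pics/f1t.png",t["color"][:,:,::-1])
```

```text
[516.90326941  42.40189074 240.12209897] 10.439142458119191 [-17.15953408  -1.24997807  15.10728509]
scene 6441 tilt 49.581743289405445 [537. -60.  96.] [661. 154. 227.] [4846. 3845.  111.]
top 779 tilt 71.12584921097663 [517. -59.  95.] [658. 151. 551.] [2410. 1668.  441.]
```

View pics/f1.png

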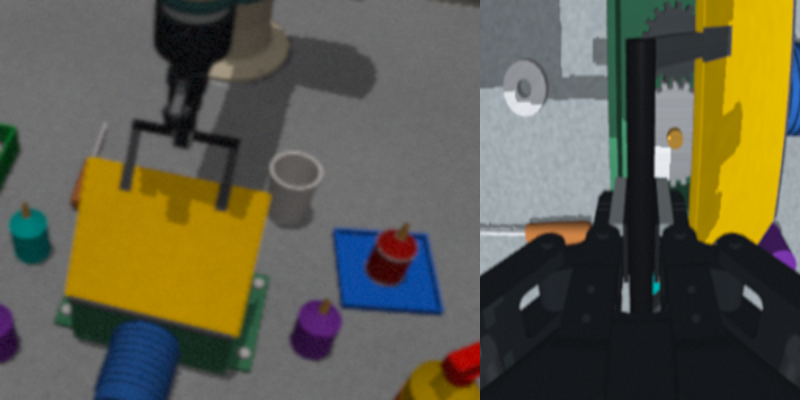

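View pics/f1t.png

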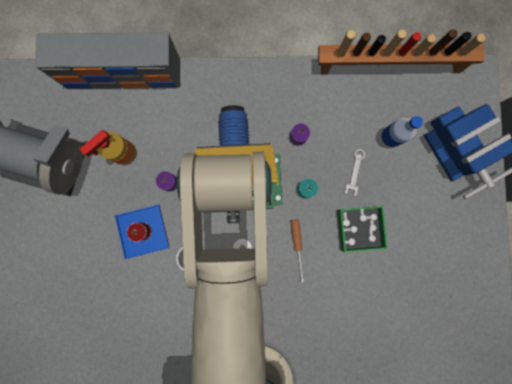

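apply_moves:
  motion:
    - {"hand": -1, "dx": 0.002, "dy": 0, "dz": 0, "wx": 0, "wy": 0, "wz": 0}
    - {"hand": -1, "dx": 0.002, "dy": 0, "dz": 0, "wx": 0, "wy": 0, "wz": 0}
    - {"hand": -1, "dx": 0.002, "dy": 0, "dz": 0, "wx": 0, "wy": 0, "wz": 0}
    - {"hand": -1, "dx": 0.002, "dy": 0, "dz": 0, "wx": 0, "wy": 0, "wz": 0}

```text
time: 17.08
tcp_pos: [516.3, 42.4, 239.4]
orientation: [53.4, 90.0, -34.4]
wrist_force: [-23.5, -0.3, 22.1]
opening: 10.4
```

Run:
```python
from h import *
from bench import manip
for i in range(3):
    q=manip.sense();print(q["time"],q["tcp_pos"],q["opening"],q["wrist_force"],np.abs(q["joint_velocities"]).max())
    s=manip.read_camera("scene")
P=cloud(s,mask(s,(20,130,60),(35,255,255),(225,100,345,260))); P=P[(abs(P[:,1]-45)<110)&(P[:,2]>80)]
v=np.linalg.svd(P-P.mean(0),full_matrices=False)[2]; print("tilt",np.degrees(np.arccos(abs(v[2][2]))))
k=mask(s,(0,130,60),(7,255,255),(370,180,425,230)); Q=cloud(s,k); print("can",Q.min(0),Q.max(0),np.median(Q,0))
cv2.imwrite("pics/can.png",cv2.resize(s["color"][165:240,350:430][:,:,::-1],None,fx=7,fy=7))
```

```text
17.075 [516.25554309  42.36471499 239.42953009] 10.40368147555288 [-23.51221195  -0.32523207  22.05926898] 0.08379032987186452
17.125 [516.25750559  42.3611403  239.45859651] 10.312578908697123 [-23.06761705  -0.12575726  23.05053263] 0.10977312030683943
17.175 [516.23536224  42.36167407 239.44443379] 9.979245654281243 [-23.14854828  -1.0058154   22.60707287] 0.09092467879024949
tilt 49.324153395483734
can [432.19033051 295.17674122  11.17222187] [457.29929062 337.70619725  82.69992419] [445.80030551 318.65346207  69.29286913]
```

View pics/can.png

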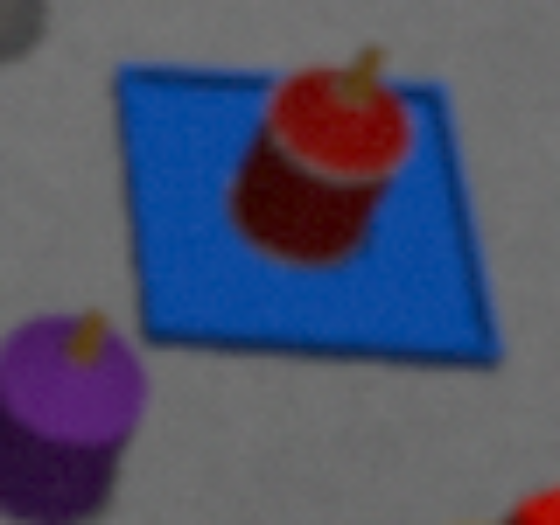

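Run:
```python
from h import *
s=dict(np.load("scene.npz"))
f=lambda X:((proj(s,X)-[350,165])*7+3).round()
print("tip pred",f((429.7,319.3,108)),"rim centre pred",f((429.7,319.3,63)),"base centre",f((429.7,319.3,3)))
from bench import manip
print(manip.hand_in())
```

```text
tip pred [381.  46.] rim centre pred [343. 122.] base centre [296. 215.]
the job is handed in; nothing more can be done
None
```

The red oil can now stands upright near the middle of the drip tray. The arm is holding the guard open at about 50 degrees by its bar, and the job is handed in at about 17 s of the 61 s allowed. No verdict was reported.

- **First grasp missed:** the finger tips are about 30 mm further back than the quoted tip extent suggests, so they first closed on the can's cone. I opened them, saw that the can had not moved, and gripped 30 mm lower. I used the measured offset for everything after that.
- **Can:** it touched down with about 11 N of change at the wrist. After release it stands within a few mm of the tray centre. In the last picture the nozzle and rim lie within about 10 px (7x crop, so 1–2 px in the camera) of where an upright can's would.
- **Guard:** the last plane fit to the scene camera's depth gave 49.3°. The rise of the bar had suggested about 51.5° shortly before. Both are within the limits. The fingers hold the bar at 10 mm opening, with the arm at rest.
- **Check that disagreed:** a plane fit from the top camera gave 71°. The arm blocks much of that view and gave stray points, so I discarded it.
- **Leftover force:** about 23 N remains in each of x and z at the wrist, because the commanded arc did not match the hinge exactly. My last 2 mm correction raised it from about 17 and 15 N, and I left it there.
- **Bystanders:** I saw none moved in the last scene and top views, but did not measure them.

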